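Load a tile into the sprung marking jig

TASK

Load the tile that lies in the lane of the marking jig: press the jig's long bar down with one fingertip to lift the sprung flap and keep it down while the other fingertip pushes the tile along the bed under the flap, fully home against the end stop; then let the bar up so that the flap clamps the tile, and move clear. Do not let the flap touch the tile before it is home, do not lift or tip the tile (it is only pushed), and leave the other things on the bench alone.

Things in the scene. Friction and masses are not known exactly. Their poses are not given: they have to be found in the camera images.
- jig: tile marking jig, fixed to the bench: wooden base 140 x 254 mm, 12 mm high, with a grey bed, top 22 mm above the bench. Origin: on the bench below the hinge axis, at the flap's entry edge. Axes: z up; +y is the way the tile is pushed (entry end at y = -140 mm, stop end at +96 mm); +x goes from the hinge axis to the tile lane, -x to the press bar.
- lane_entry (a point): middle of the lane's entry end, on the bed (jig x = 39, y = -140 mm). The lane is 54 mm wide (jig x = 12 to 66 mm), between the hinge rail (top 32 mm above the bench; lugs at its two ends reach 49 mm) and the far guide (top 34 mm), and runs along y to the end stop, whose face is at y = +60 mm. It is open above except under the flap.
- flap (a joint): angle (rad) of the sprung steel plate on a hinge axis along jig y, 42 mm above the bench: flap on the lane side, press bar on the other. 0 = shut, empty (a tile cannot enter, and pushing it against the flap opens nothing); 0.15 = flat on a tile; 0.45 = fully open, at its limit. From 0.25 it is clear of a tile. Pressing the bar opens it, 4 N at first, 8 N fully down; let go, it springs back.
- flap_edge (a point): middle of the flap's entry edge (moves with the flap). The flap is a 2.5 mm steel plate with a square window, over jig x = 2 to 63, y = 0 to 57 mm; fully open its outer edge is about 65 mm above the bench.
- press_bar (a point): point on top of the press bar at jig y = -60 mm. The bar is round steel, 12 mm thick, along jig y from -130 to +57 mm. Shut: bar top 43 mm above the bench at jig x = -35 mm; fully down: 28 mm above the bench (6 mm above the bed) at jig x = -30 mm. It can be pressed anywhere along it, and a fingertip may slide along it while pressing.
- tile: the tile to be loaded: fired stoneware, 50 (x) x 70 (y) x 16 mm, about 110 g, lying loose on the bed in the lane, outside the flap. Origin under its centre. Its y axis is along the lane.
- seat (a point): the point of the bed where the tile's origin lies when the tile is fully home against the end stop: jig x = 39, y = 25 mm, 22 mm above the bench. The tile's rear end then still stands 10 mm out of the flap.
- marked_tile: a tile of the same size that is already done (small square mark on top), lying flat on the bench beyond the jig's stop end. Origin under its centre. Leave alone.
- stamp: wooden hand stamp, a turned handle 80 mm tall, 33 mm across, standing on the bench beyond the jig (far side). Origin under its centre. Leave alone.
- trimmer: loop trimming tool, about 150 mm long and 20 mm high with a wooden handle, lying on the bench on the press-bar side of the jig, near it. Leave alone.
- kidney: flat wooden kidney rib, 60 x 104 x 6 mm, lying on the bench beyond the jig's open (entry) end. Leave alone.
- scraper: scraper with a yellow handle and a 95 mm wide steel blade, about 155 mm long, lying on the bench to the robot's right. Leave alone.
- wrench: 170 mm wrench lying on the bench to the robot's left. Leave alone.
- brush: 180 mm brush lying on the bench to the robot's left. Leave alone.
- straightedge: steel straightedge 400 x 35 x 4 mm lying at the back of the bench. Leave alone.
There are look-alikes about, which are no part of the job. What is shaped like the tile but green, orange or purple is not meant.

How it is judged:
On the way, in this order (a step that is already met when the one before it is completed fails the run):
1. the bar is held down by a fingertip and the flap stands open, the tile still outside (value of joint flap above 0.25 rad and contact force between the fingers and flap above 1 N and y of tile in the frame of jig below -0.032 m), for 0.2 s.
2. with the bar still held down by a finger, the tile is being pushed under the open flap by a finger (value of joint flap above 0.2 rad and contact force between the fingers and flap above 1 N and contact force between the fingers and tile above 0.05 N and y of tile in the frame of jig above -0.02 m), for 0.05 s.
3. the tile is home against the stop while the bar is still held down (value of joint flap above 0.2 rad and contact force between the fingers and flap above 1 N and y of tile in the frame of jig above 0.0215 m), for 0.1 s.
At the end, for the whole second after the job is handed in: the tile lies flat on the bed within 3.5 mm of fully home against the end stop (and within 6 mm of the seat point), the flap is down on it (hinge angle 0.10 to 0.20 rad, pressing with more than 1 N), and the tile is at rest (y of tile in the frame of jig between 0.0215 and 0.028 m and horizontal distance between tile and seat below 0.006 m and z of tile in the frame of jig between 0.019 and 0.025 m and value of joint flap between 0.1 and 0.2 rad and contact force between tile and flap above 1 N and linear speed of tile below 0.01 m/s); the robot touches nothing.
It fails at once if the flap touched the tile (over 1 N) before the tile was home (contact force between tile and flap above 1 N and y of tile in the frame of jig below 0.0215 m).
It fails at once if the tile was lifted or tipped, or left the bed (z of tile in the frame of jig above 0.028 m or z of tile in the frame of jig below 0.017 m or angle between tile's own z axis and vertical above 0.15 rad).
It fails at once if another thing on the bench was moved more than 15 mm (distance of any of marked_tile, stamp, trimmer, kidney, scraper, wrench, brush, straightedge from where it was at the start of the episode above 0.015 m).
It also fails if it takes over 51 s, if anything falls off the work surface, if the arm or the gripper's body presses on something with over 40 N, if the wrist force passes 120 N, or if a joint passes its speed limit or range.

ROBOT

A 6-joint arm with a two-finger parallel gripper is mounted at the origin on the work surface. World frame = base frame: x ahead of the robot, y to its left, z up, the work surface at z = 0. Lengths are in m, angles in rad, forces in N, time in s.
With the tool pointing down it reaches from about 0.35 to 0.8 m from the base axis. Payload 7.3 kg.
Tool frame: the origin (TCP) lies between the finger pads; the fingertips stand 25 mm ahead of it and the grasp point (between the pads) lies 6 mm ahead of it (r.tip_extent is the distance from the TCP to the fingertips, in m); z points along the fingers, y is the line along which they close (so a half turn about z gives the same grasp; the last joint's range is limited). The gripper opens to 85 mm and grips with 20 to 120 N. Pads are 22 mm wide; open, the fingers measure 114 mm over their backs; the gripper's body (76 mm by 85 mm) begins 54 mm behind the grasp point. The pads swing forward as they close: fully open they stand 13 mm farther back than shut.
Start: joints at [1.006, 0.342, 1.524, -0, 1.275, -0.146], TCP at [0.213, 0.48, 0.234] pointing down, gripper open.
Joint ranges: [-2.53, 2.53], [-0.77, 2.02], [0.04, 2.7], [-1, 4.14], [0.28, 2.66], [-3.11, 3.11]. Speed limits (rad/s): [2.57, 2.57, 3.14, 3.14, 3.14, 3.14].

INTERFACE

Orientations are given as a unit quaternion [x, y, z, w].
In Python, from workcell import r, command_gripper, optics gives the robot as it stands. The module is installed in compiled form; this text tells all that it offers. Calls block until the motion is done:
- r.reach(position, orientation): joint-space move of the TCP to a pose.
- r.move_straight(position, orientation=None, speed=0.15, max_force=None): straight line of the TCP; orientation=None keeps the orientation; speed is the mean speed in m/s. With max_force (N) it stops when the force on the tool has changed by that much, and returns True; else False.
- r.movej(angles): joint-space move.
- command_gripper(opening, force=None): finger opening in m; force is the grip in N (None keeps the last); returns when the fingers have stopped.
- r.hold(seconds).
- r.solve_ik(position, orientation): joint angles nearest the present ones, or None.
- r.read_state(): the state.
- optics.get_image(name): name is "side" or "top" or "wrist"; returns (picture, depth): 384x512x3 uint8, red, green, blue; 384x512 float32, m along the optical axis (not along the pixel's ray), 0 where there is no reading.
- optics.camera_model(name): a dict with "K" (3x3 intrinsics, pixels), "R" (3x3) and "t" (3): a world point X has camera coordinates R X + t; the wrist camera has in their place "tool_from_camera" (4x4, takes a point from camera to tool coordinates, whose origin is the TCP and whose axes are the flange's). Camera axes: x right, y down, z forward; pixel columns grow to the right and rows downward; lengths in m; the calibration is good to about 2 mm. A picture is of the moment at which its call begins: read the wrist's pose just before it. camera_model takes no time and is no camera call.
A pose or a line that the arm cannot do raises r.PlanningError and nothing moves.
- r.finish_job(): hands the job in; it is judged then, once.
The state is a dict: "time_s": time; "joint_positions": joint angles; "dq": joint speeds; "tau": joint torques, N m; "eef_pos": TCP position; "eef_rot": TCP orientation; "contact_force": force on the tool from outside, world axes, zero at the start; "torque": the same for the moment, N m; "grip_width": finger opening in m; "grip_force": force on a finger pad.
Only numpy, scipy, OpenCV 4.12 (cv2) and the standard library are available. Lean on these libraries where they do the work, as an engineer would, in place of code of your own. Each camera call takes 0.05 s, during which the arm holds its last target. There are 200 camera calls.

## Working session

There is one attempt and no reset: what is moved stays moved. The work goes in short steps, each a Python script; the robot and the scene stay as the last script left them, time stands still between calls to the robot, and variables do not carry over. Pictures are saved under pics/ and viewed, at most 10 in all, crops included, and the job is handed in when it is done.

```bash
mkdir -p pics
python3 - <<'E'
from workcell import r, command_gripper, optics
import cv2, numpy as np
for n in ("top","side"):
    im,d=optics.get_image(n); m=optics.camera_model(n)
    np.savez(f"pics/{n}.npz",im=im,d=d,**{k:np.array(v) for k,v in m.items()})
    cv2.imwrite(f"pics/{n}.png",im[:,:,::-1])
    print(n,m)
print(optics.camera_model("wrist"),r.tip_extent,r.read_state())
E
```

```text
top {'K': array([[430.45189692,   0.        , 259.94899543],
       [  0.        , 430.45189692, 194.86529597],
       [  0.        ,   0.        ,   1.        ]]), 'R': array([[-0.00732092, -0.99997206,  0.00150927],
       [-0.99935066,  0.00726311, -0.03529177],
       [ 0.03527982, -0.00176665, -0.99937591]]), 't': array([0.0271634 , 0.57202026, 1.27907483])}
side {'K': array([[417.70107265,   0.        , 253.8115048 ],
       [  0.        , 417.70107265, 200.29882926],
       [  0.        ,   0.        ,   1.        ]]), 'R': array([[ 8.27734097e-01, -5.61120181e-01,  6.37402904e-04],
       [-4.37711332e-01, -6.46397972e-01, -6.24962760e-01],
       [ 3.51091233e-01,  5.17023988e-01, -7.80654304e-01]]), 't': array([-0.49076067,  0.28084106,  1.27147492])}
{'K': array([[344.69815257,   0.        , 264.04135084],
       [  0.        , 344.69815257, 192.62028363],
       [  0.        ,   0.        ,   1.        ]]), 'tool_from_camera': array([[ 6.30186508e-04, -9.46591930e-01, -3.22433437e-01,
         8.28876744e-02],
       [ 9.99999788e-01,  5.43136020e-04,  3.59944684e-04,
   
[... 199 characters left out ...]
5 {'time_s': 0.1, 'joint_positions': array([ 1.00601256e+00,  3.42671837e-01,  1.52494322e+00,  4.55604896e-05,
        1.27540770e+00, -1.45977371e-01]), 'dq': array([ 0.00043991, -0.00040341, -0.00266003,  0.00029777, -0.00107314,
        0.00037934]), 'tau': array([ 2.07132325e-03, -4.34451270e+01, -2.46489036e+01,  3.79302435e-06,
        4.82904143e-03, -5.60164949e-05]), 'eef_pos': array([0.2132612 , 0.47933543, 0.23307812]), 'eef_rot': array([ 2.07882621e-01,  9.78153518e-01, -6.62786308e-04, -2.69226330e-04]), 'contact_force': array([-0.2110117 , -0.25885146, -0.37740589]), 'torque': array([-0.01714903, -0.01282063, -0.01798592]), 'grip_force': 0.0, 'grip_width': 0.08540771957134702}
```

View pics/top.png

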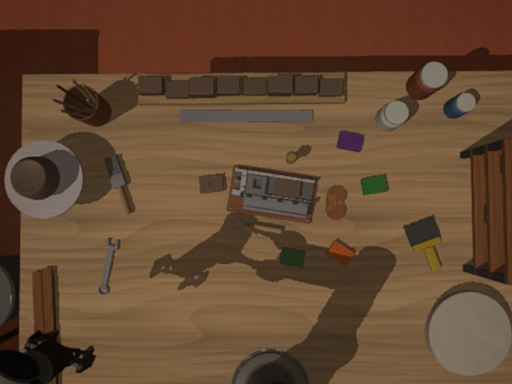

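View pics/side.png

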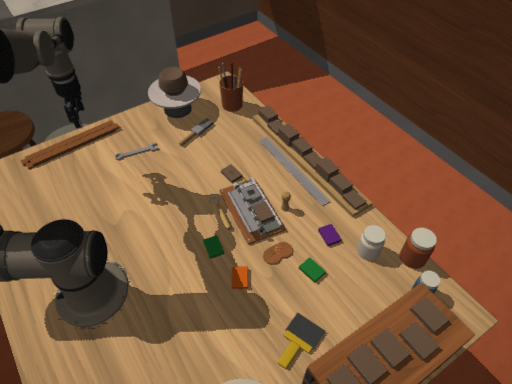

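Run:
```python
import cv2,numpy as np
im=np.load("pics/top.npz")["im"][155:235,195:330]
cv2.imwrite("pics/crop.png",cv2.resize(np.clip(im[:,:,::-1]*1.6,0,255).astype(np.uint8),None,fx=5.9,fy=5.9,interpolation=cv2.INTER_CUBIC))
s=np.load("pics/side.npz")["im"][155:255,205:300]
cv2.imwrite("pics/crops.png",cv2.resize(np.clip(s[:,:,::-1]*1.4,0,255).astype(np.uint8),None,fx=6,fy=6,interpolation=cv2.INTER_CUBIC))
```

```text
(no output)
```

View pics/crop.png

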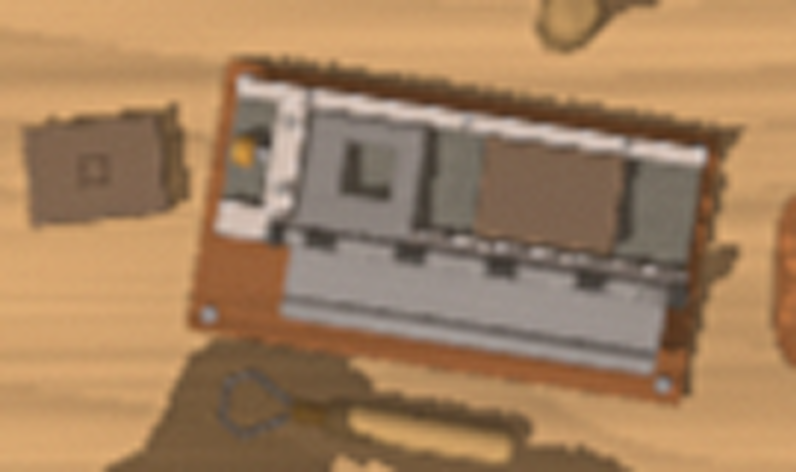

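View pics/crops.png

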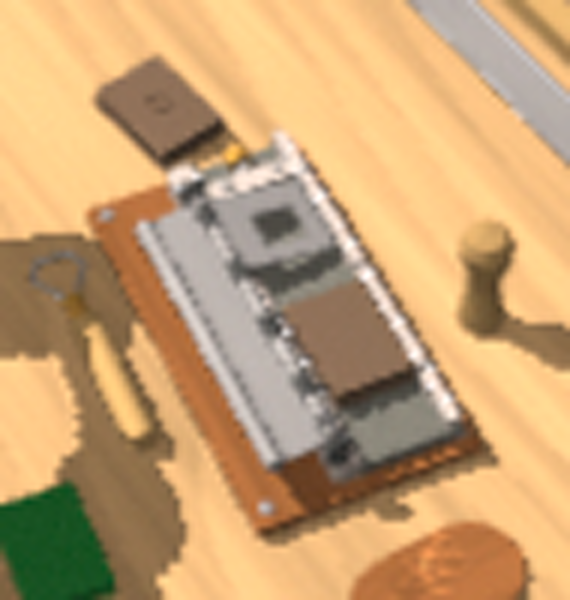

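```bash
cat > h.py <<'E'
import numpy as np
def ray(n,uv,z):
    c=np.load(f"pics/{n}.npz"); K,R,t=c["K"],c["R"],c["t"]
    o=-R.T@t; d=R.T@np.linalg.solve(K,[uv[0],uv[1],1.])
    return (o+d*(z-o[2])/d[2])[:2]
def rigid(J,W):
    J,W=np.array(J,float),np.array(W); a,b=J-J.mean(0),W-W.mean(0)
    th=np.arctan2((a[:,0]*b[:,1]-a[:,1]*b[:,0]).sum(),(a*b).sum())
    R=np.array([[np.cos(th),-np.sin(th)],[np.sin(th),np.cos(th)]])
    return th,R,W.mean(0)-R@J.mean(0)
E
python3 - <<'E'
from h import *
T=lambda u,v:(195+(u+.5)/5.9-.5,155+(v+.5)/5.9-.5)
S=lambda u,v:(205+(u+.5)/6-.5,155+(v+.5)/6-.5)
f=[((-35,57),43,T(284,306)),((-35,-130),43,T(657,359)),((66,-140),34,T(704,165)),((66,60),34,T(303,101)),((2,0),42,T(418,236))]
for name,ff,n in (("top",f,"top"),("side",[((-35,57),43,S(143,226)),((-35,-130),43,S(273,462))],"side")):
    J=[np.array(a)/1e3 for a,_,_ in ff]; W=[ray(n,p,z/1e3) for _,z,p in ff]
    th,R,t=rigid(J,W); print(name,th,t,"res mm",[((R@j+t-w)*1e3).round(1).tolist() for j,w in zip(J,W)])
    c=[T(487,135),T(627,155),T(615,252),T(475,235)] if n=="top" else [S(360,277),S(412,360),S(341,403),S(275,314)]
    c=np.array([ray(n,p,.038) for p in c]); print("tile in jig",((c-t)@R*1e3).round(1).tolist(),((c.mean(0)-t)@R*1e3).round(1))
for p,z in ((T(210,315),12),(T(664,385),12)): print(ray("top",p,z/1e3))
E
```

```text
top -0.15722841409733726 [0.56532225 0.01178498] res mm [[2.1, 0.0], [0.3, -0.6], [2.1, -0.8], [-0.0, -3.1], [-4.5, 4.4]]
tile in jig [[62.1, -30.2], [62.7, -100.5], [14.0, -101.6], [12.0, -31.6]] [ 37.7 -66. ]
side -0.16338451125214287 [0.56100709 0.01376334] res mm [[0.3, 1.7], [-0.3, -1.7]]
tile in jig [[65.4, -28.6], [66.1, -94.7], [17.0, -104.9], [9.7, -32.7]] [ 39.6 -65.2]
[0.53360229 0.11220077]
[ 0.49652629 -0.1172734 ]
```

```bash
cat >> h.py <<'E'
TH=-0.160; O=np.array([0.5642,0.0118])
RJ=np.array([[np.cos(TH),-np.sin(TH)],[np.sin(TH),np.cos(TH)]])
PHI=(TH+np.pi/2)/2
Q=[np.cos(PHI),np.sin(PHI),0,0]
def P(x,y,z): return [*(O+RJ@np.array([x,y])/1e3),z/1e3]
E
python3 - <<'E'
from h import *
from workcell import r, command_gripper, optics
import cv2
from scipy.spatial.transform import Rotation as Ro
command_gripper(0.057)
r.reach(P(4,-119,180),Q)
s=r.read_state(); im,d=optics.get_image("wrist"); m=optics.camera_model("wrist")
print(s["time_s"],s["eef_pos"],s["eef_rot"],Q,s["joint_positions"],s["grip_width"])
M=np.eye(4); M[:3,:3]=Ro.from_quat(s["eef_rot"]).as_matrix(); M[:3,3]=s["eef_pos"]
M=M@m["tool_from_camera"]; R=M[:3,:3].T
np.savez("pics/wrist.npz",im=im,d=d,K=m["K"],R=R,t=-R@M[:3,3])
cv2.imwrite("pics/wrist.png",cv2.resize(np.clip(im[:,:,::-1]*1.4,0,255).astype(np.uint8),(800,600)))
E
```

```text
2.9083 [ 0.5493194  -0.10540868  0.18011529] [ 7.60905314e-01  6.48862920e-01  1.13421502e-04 -2.39435835e-05] [np.float64(0.7613534680469531), np.float64(0.6483370240028538), 0, 0] [-3.26725764e-01  4.50969384e-01  1.50967577e+00  2.37137841e-04
  1.18087240e+00 -1.68197791e-01] 0.05688288996294001
```

View pics/wrist.png

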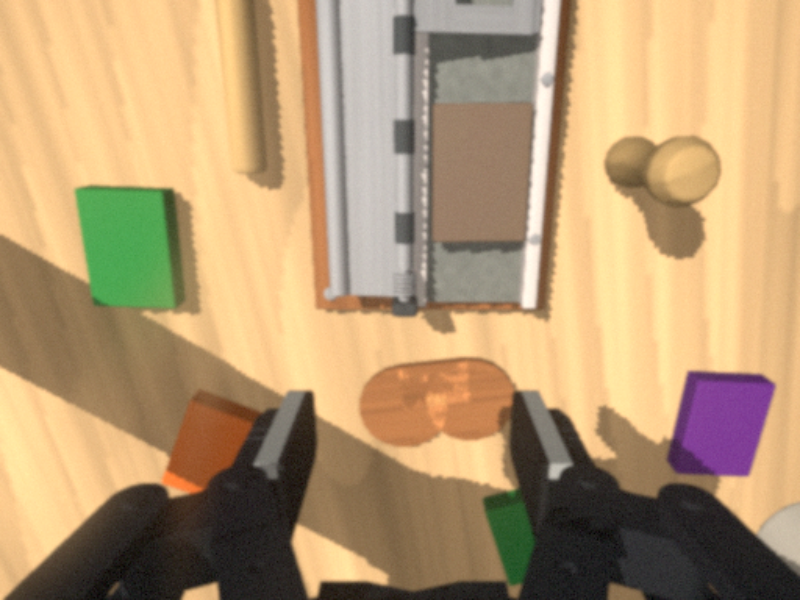

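Run:
```python
from h import *
J=lambda u,v,z:((ray("wrist",(u*.64,v*.64),z/1e3)-O)@RJ*1e3).round(1)
for k,a in dict(bar_end=(336,294,43),bar_far=(327,20,43),guide_in_end=(522,306,34),guide_in_far=(541,40,34),tRL=(431,242,38),tRR=(526,240,38),tFL=(434,101,38),tFR=(533,102,38),flapedgeL=(418,33,42),bed_end_l=(430,303,22)).items(): print(k,J(*a))
```

```text
bar_end [ -37.1 -125.2]
bar_far [-35.5   7.9]
guide_in_end [  66.1 -135.1]
guide_in_far [66.1  0.9]
tRL [ 14.1 -97.6]
tRR [ 64.8 -96.4]
tFL [ 14.7 -26.9]
tFR [ 63.4 -27.3]
flapedgeL [6.6 2.7]
bed_end_l [  14.6 -137.5]
```

```bash
sed -i 's/^RJ=/O=O+0.0025*np.array([-np.sin(TH),np.cos(TH)])\nRJ=/' h.py
python3 - <<'E'
from h import *
from workcell import r, command_gripper, optics
import cv2
r.move_straight(P(4,-118,85),Q,speed=0.15)
f0=r.read_state()["contact_force"]
for z in list(range(76,48,-3)):
    hit=r.move_straight(P(4,-118,z),Q,speed=0.03,max_force=12)
    s=r.read_state(); df=s["contact_force"]-f0; print(z,(s["eef_pos"][2]*1e3).round(1),df.round(1),hit)
    if hit or np.linalg.norm(df)>11: break
r.hold(.2); s=r.read_state(); print(s["time_s"],s["eef_pos"],s["contact_force"]-f0,s["torque"])
np.save("pics/f0.npy",f0)
ims=[]
im,d=optics.get_image("side")
a=cv2.resize(im[150:255,200:300],(480,504),interpolation=cv2.INTER_CUBIC)
cv2.imwrite("pics/press.png",np.clip(a[:,:,::-1]*1.4,0,255).astype(np.uint8))
E
```

```text
76 76.0 [0.4 0.1 0. ] False
73 72.8 [-0.3  0.4  0. ] False
70 69.8 [0.8 1.  0.4] False
67 66.8 [1.1 0.3 0.9] False
64 63.8 [-0.4  0.  -0.3] False
61 60.8 [-0.   0.8  0.4] False
58 57.8 [0.1 0.3 0.6] False
55 54.8 [1.1 0.1 0.8] False
52 51.8 [-0.2  0.4  0.7] False
49 48.8 [-0.2  1.2  0.4] False
6.6417 [ 0.54976935 -0.10286983  0.04901737] [0.29009092 0.85522801 0.42915146] [-0.06000235 -0.04850758  0.00467369]
```

View pics/press.png

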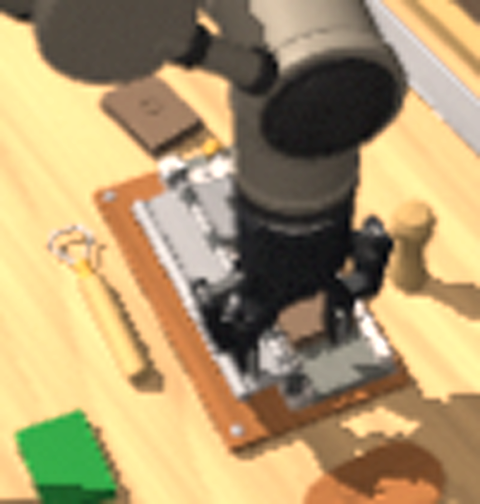

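Run:
```python
from h import *
from workcell import r, command_gripper, optics
import cv2
im,d=optics.get_image("wrist")
np.savez("pics/w2.npz",im=im,d=d)
cv2.imwrite("pics/w2.png",cv2.resize(np.clip(im[:,:,::-1]*1.4,0,255).astype(np.uint8),(800,600)))
print((d[250:384:12,120:400:14]*1e3).astype(int))
```

```text
[[213 212 211 211 164 149 166 166 164 163 160 176 188 188 187 150 149 186
  187 174]
 [214 213 214 215 148 141 168 167 166 162 160 178 189 189 189 149 141 147
  189 175]
 [216 217 216 139 131 131 170 168 169 164 162 180 203 204 203 149 132 139
  204 177]
 [220 220 220 132 123 132 220 220 220 166 166 220 219 220 220 150 122 123
  131 220]
 [222 223 115 117 119 132 223 223 223 165 165 223 222 221 224 150 124 119
  116 221]
 [226 110 108 110 117 132 225 226 226 226 226 225 225 224 226 226 123 110
  109 109]
 [112 104 104 104 103 132 229 228 228 229 226 226 222 222 223 221 123 105
  104 104]
 [106 106  99 100  91 131 231 232 223 224 225 225 224 226 224 225 123  94
  100 100]
 [104 107  89  88  88 234 234 227 228 227 228 228 227 227 228 228  89  88
   88  89]
 [106 107  84  84  83  85 238 231 231 231 231 232 231 232 230 231  85  84
   85  86]
 [108 110  81  81  81  81 241 234 235 233 234 234 235 234 235 235  80  82
   81  82]
 [241 245  77  78  76  77  85  86  87  87  86  86  86  86  87 237  77  78
   77  77]]
```

View pics/w2.png

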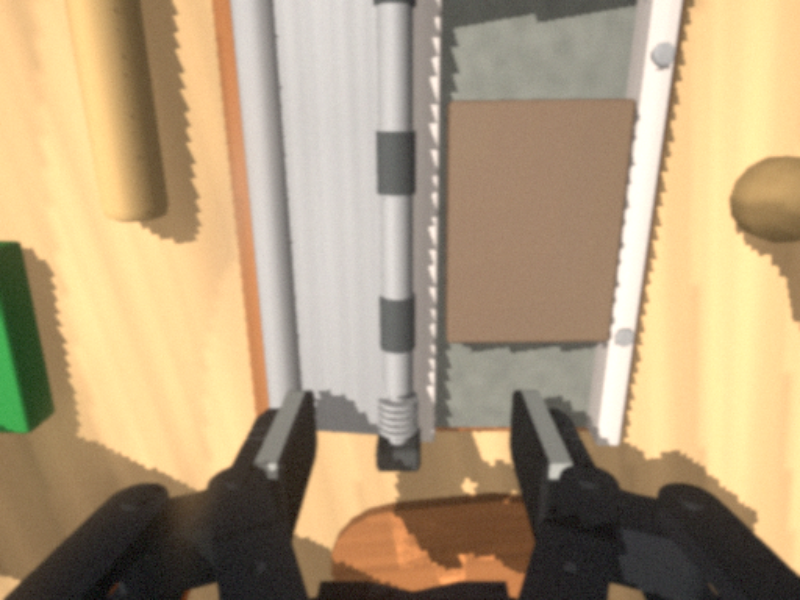

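Run:
```python
from h import *
from workcell import r, command_gripper, optics
f0=np.load("pics/f0.npy")
r.move_straight(P(3.75,-118,60),Q,speed=0.1)
command_gripper(0.064)
r.move_straight(P(3.75,-118,50),Q,speed=0.06)
hit=r.move_straight(P(3.75,-118,24),Q,speed=0.02,max_force=3.5)
s=r.read_state(); print(s["time_s"],hit,(s["eef_pos"]*1e3).round(1),(s["contact_force"]-f0).round(1),s["torque"].round(2))
```

```text
8.2917 True [ 549.5 -102.8   37.3] [0.5 0.2 5. ] [-0.04  0.08 -0.04]
```

Run:
```python
from h import *
from workcell import r, command_gripper, optics
f0=np.load("pics/f0.npy")
for z in (35,33,31,29,27.5,26,25,24,23,22):
    r.move_straight(P(3.75,-118,z),Q,speed=0.03,max_force=10)
    s=r.read_state(); df=s["contact_force"]-f0; print(z,(s["eef_pos"]*1e3).round(1),df.round(1))
    if df[2]>9.5: break
r.hold(.1); s=r.read_state(); print(s["time_s"],s["contact_force"]-f0)
im,d=optics.get_image("wrist")
import cv2; cv2.imwrite("pics/w3.png",cv2.resize(np.clip(im[:,:,::-1]*1.4,0,255).astype(np.uint8),(800,600)))
```

```text
35 [ 549.7 -102.9   35.2] [ 0.  -0.1  4.8]
33 [ 549.8 -102.9   33.3] [ 0.7 -0.2  5.7]
31 [ 550.1 -102.9   31.5] [0.7 0.4 5.2]
29 [ 550.5 -103.    29.7] [ 1.6 -0.1  6.1]
27.5 [ 550.9 -103.1   28.4] [3.7 0.3 6.5]
26 [ 551.2 -103.1   27.1] [3.7 1.4 7. ]
25 [ 551.5 -103.2   26.3] [ 3.7 -0.1  8.8]
24 [ 551.8 -103.2   25.5] [3.8 1.4 9.3]
23 [ 552.2 -103.3   24.7] [ 5.   2.4 10.1]
10.6417 [5.49442633 1.52784399 9.6360292 ]
```

View pics/w3.png

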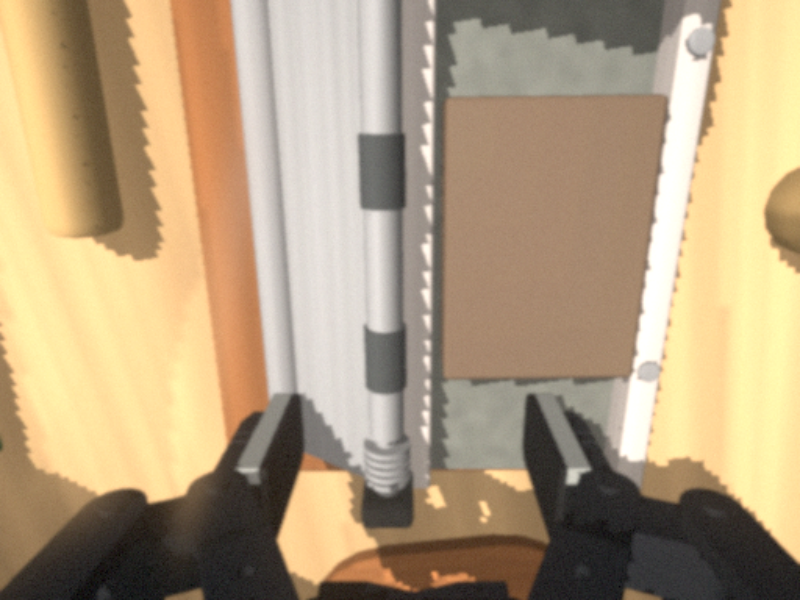

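Run:
```python
from h import *
from workcell import r, command_gripper, optics
f0=np.load("pics/f0.npy")
def go(x,y,z,v=.04,**k):
    h=r.move_straight(P(x,y,z),Q,speed=v,**k); s=r.read_state()
    j=(np.array(s["eef_pos"][:2])-O)@RJ*1e3; f=s["contact_force"]-f0; fj=f[:2]@RJ
    print(y,j.round(1),(s["eef_pos"][2]*1e3).round(1),"Fj",fj.round(1),f[2].round(1),h,round(s["time_s"],1)); return fj,h
for y in (-105,-90,-60,-35,-28):
    fj,h=go(5.5,y,23,max_force=15)
    if h: break
ref=fj[1]
if not h:
  for y in np.arange(-26.5,-12,1.5):
    fj,h=go(5.5,y,23,.03,max_force=12)
    if h or fj[1]<ref-7: break
r.hold(.2); go(5.5,y,23)
im,d=optics.get_image("wrist"); s=r.read_state(); m=optics.camera_model("wrist")
import cv2; cv2.imwrite("pics/w4.png",cv2.resize(np.clip(im[:,:,::-1]*1.4,0,255).astype(np.uint8),(800,600)))
```

```text
-105 [   6.7 -105.9] 24.5 Fj [ 0.  -3.5] 12.1 False 11.2
-90 [  6.7 -91. ] 24.5 Fj [ 0.7 -3. ] 12.5 False 11.7
-60 [  6.7 -61.1] 24.5 Fj [ 0.  -3.9] 12.8 False 12.6
-35 [  6.7 -36. ] 24.5 Fj [ 0.9 -4.7] 12.8 False 13.4
-28 [  6.7 -28.8] 24.5 Fj [ 0.1 -4.2] 12.9 False 13.7
-26.5 [  6.7 -27.5] 24.5 Fj [ 0.7 -4.2] 12.8 False 13.9
-25.0 [  6.7 -26.2] 24.5 Fj [ 0.3 -5.3] 13.7 False 14.2
-23.5 [  6.7 -24.9] 24.5 Fj [ 0.4 -5.8] 13.7 False 14.4
-22.0 [  6.7 -23.3] 24.5 Fj [-0.1 -5.3] 13.4 False 14.7
-20.5 [  6.7 -21.8] 24.5 Fj [ 0.7 -5.9] 13.2 False 14.9
-19.0 [  6.7 -20.8] 24.5 Fj [-0.7 -7.6] 14.2 False 15.2
-17.5 [  6.6 -20.6] 24.5 Fj [ -1.3 -14.5] 13.7 False 15.4
-17.5 [  6.6 -20.6] 24.6 Fj [ -0.6 -14.3] 13.2 False 15.9
```

View pics/w4.png

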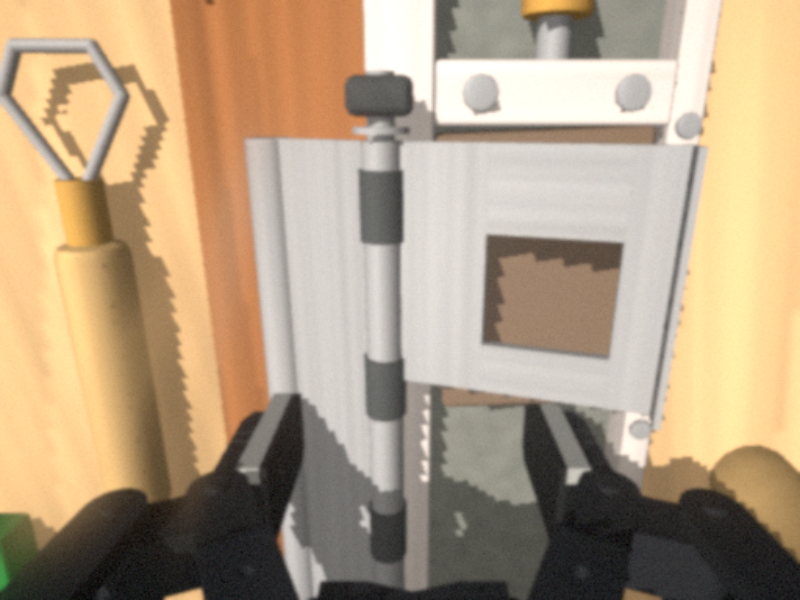

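Run:
```python
from h import *
from workcell import r, command_gripper, optics
f0=np.load("pics/f0.npy")
r.move_straight(P(5.5,-27,23),Q,speed=.03)
r.move_straight(P(4,-27,60),Q,speed=.03)
r.move_straight(P(4,-60,170),Q,speed=.12)
r.reach(P(4,-90,200),Q); r.hold(.3)
s=r.read_state(); print(s["time_s"],s["eef_pos"],s["contact_force"]-f0)
im,d=optics.get_image("wrist")
import cv2; cv2.imwrite("pics/w5.png",cv2.resize(np.clip(im[:260,150:400,::-1]*1.4,0,255).astype(np.uint8),(576,599)))
```

```text
19.4917 [ 0.55388768 -0.07453423  0.19912793] [0.06021423 0.01008293 0.99443606]
```

View pics/w5.png

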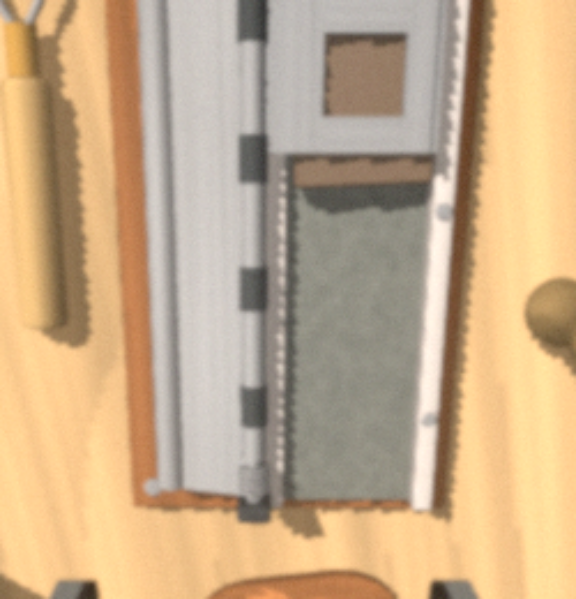

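The flap lies flat on the tile, with about 10 mm of it (crop rows 157–187) standing out of the entry edge, as specified.

```bash
python3 -c "
from workcell import r
print(r.finish_job())"
```

```text
the job is handed in; nothing more can be done
None
```

The tile was pushed home against the end stop with the bar held down, the flap is now down on it and the arm is clear; I handed the job in at about 20 s on the robot's clock, and no verdict was returned.

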